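# Set and clamp the vegetable slicer

## Task

Set the vegetable slicer for the next batch: with a fingertip, push on an arm of the black three-armed wheel to turn it until its long pointer arm points straight at the round stud (not at the low square block). Then, with the pointer set, push the clamp lever over until it rests fully home against its stop pin, leaving the pointer on the stud. Leave the loose things standing around alone: neither shift nor lift them.

Things in the scene. Friction and masses are not known exactly. Their poses are not given: they have to be found in the camera images.
- slicer: low stainless vegetable slicer, fixed: base 300 x 460 mm, flat deck 73 mm above the table. Origin: centre of its underside; x axis points from the operator to the round cutting head at the rear (centre 235 mm behind the origin, radius 95 mm, 160 mm high), y to the operator's left. Wheel axis at (0, 100) mm, lever pivot at (0, -110) mm in this frame
- wheel_hub (a point): point on the vertical axis of the black three-armed thickness wheel, 28 mm above the deck, half-way up its arms; x axis = outward along the long pointer arm, z up. Hub 50 mm across. All arms are 16 mm wide and fill heights 19 to 37 mm above the deck, free air below. Two short arms at +120 and -120 degrees from the pointer end in a round knob 47 to 69 mm from the axis
- pointer_tip (a point): tip of the wheel's long pointer arm, 92 mm from the wheel axis, same height as wheel_hub. The arm is 16 mm wide up to 80 mm from the axis, then narrows to this blunt tip
- wheel (a joint): angle of the thickness wheel, rad, 0 = pointer arm points along the slicer's -x (towards the operator); grows anticlockwise seen from above; range -1.5 to 1.5. Stiff (0.12 N m), stays where it is left
- round_stud: the round steel stud fixed upright on the deck outside the pointer's sweep, 18 mm in diameter, 36 mm high, 110 to 145 mm from the wheel axis; it may be on either side. Origin: centre of its foot, on the deck
- square_block: the low square steel block fixed on the deck on the other side of the pointer's sweep, 22 x 22 x 14 mm: the other setting, not wanted now. Origin: centre of its foot, on the deck
- lever_pivot (a point): point on the vertical axis of the clamp lever, 25 mm above the deck, half-way up the bar. x axis of this frame = along the bar, outward
- lever_end (a point): point on the lever bar under its ball, 100 mm from the pivot, same height as lever_pivot. The steel bar is 105 mm long, 15 mm wide, at heights 19 to 31 mm above the deck; a black ball of 28 mm diameter sits on top at its end, its centre 51 mm above the deck
- lever (a joint): angle of the clamp lever, rad: 0 = open, bar along the slicer's -x (towards the operator); grows anticlockwise seen from above, away from the wheel; 1.2 = clamped, bar against the small stop pin, which stands on the deck 60 mm from the pivot on the far side of the bar. Stiff (0.12 N m), stays where it is left
- portion_cup: small open steel cup, 60 mm wide, 45 mm high, standing loose on the slicer's deck behind and between wheel and lever (loose bystander, leave it where it stands; origin at the centre of its underside)
- spice_tub: small amber glass jar with a white lid, 40 mm wide, 42 mm high, standing loose near the deck's front edge between wheel and lever (loose bystander, leave it where it stands; origin at the centre of its underside)
- half_onion: half an onion lying cut side down on the table right of the slicer, 76 mm wide, 46 mm high (loose bystander, leave it where it stands; origin at the centre of its underside)
- juice_bottle: green bottle, 72 mm wide, 190 mm high, on the table to the right (loose bystander, leave it where it stands; origin at the centre of its underside)
- spatula: spatula lying on the table left of the slicer (loose bystander, leave it where it stands; origin at the centre of its underside)
- prep_bowl: open steel bowl, 120 mm wide, 60 mm high, on the table to the left (loose bystander, leave it where it stands; origin at the centre of its underside)
- sauce_jar: glass jar with a metal lid, 76 mm wide, 100 mm high, on the table to the right (loose bystander, leave it where it stands; origin at the centre of its underside)

How it is judged (in metres and radians):
On the way, in this order (a step that is already met when the one before it is completed fails the run):
1. the pointer arm stands on the round stud while the clamp lever is still open (y of round_stud in the frame of wheel_hub between -0.01 and 0.01 m and x of round_stud in the frame of wheel_hub above 0 m and velocity of joint wheel between -0.05 and 0.05 rad/s and value of joint lever below 0.45 rad), for 0.3 s.
2. the clamp lever is fully home, the pointer still on the stud (y of round_stud in the frame of wheel_hub between -0.01 and 0.01 m and x of round_stud in the frame of wheel_hub above 0 m and value of joint lever above 1.1 rad), for 0.2 s.
At the end, for the whole second after the job is handed in: the pointer arm's centre line passes within 10 mm of the round stud's axis, on the stud's side of the hub, the wheel is at rest, and the clamp lever is within 0.1 rad of its stop (all of step 2 and velocity of joint wheel between -0.05 and 0.05 rad/s); the robot touches nothing.
It fails at once if a loose bystander is lifted or moved by more than 25 mm (distance of any of portion_cup, spice_tub, half_onion, juice_bottle, spatula, prep_bowl, sauce_jar from where it was at the start of the episode above 0.025 m).
It fails at once if a standing bystander is tipped over (angle between any of portion_cup, spice_tub, half_onion, juice_bottle, prep_bowl, sauce_jar's own z axis and vertical above 0.5 rad).
It also fails if it takes over 56 s, if anything falls off the work surface, if the arm or the gripper's body presses on something with over 40 N, if the wrist force passes 120 N, or if a joint passes its speed limit or range.

## Robot

A 7-joint arm with a two-finger parallel gripper is mounted at the origin on the work surface. World frame = base frame: x ahead of the robot, y to its left, z up, the work surface at z = 0. Lengths are in mm, angles in rad, forces in N, time in s.
With the tool pointing down it reaches from about 350 to 900 mm from the base axis. Payload 7.2 kg.
Tool frame: the origin (TCP) lies midway between the tips of the shut fingers; the grasp point (between the pads) lies 19 mm behind it; z points along the fingers, y is the line along which they close (so a half turn about z gives the same grasp; the last joint's range is limited). The gripper opens to 85 mm and grips with 20 to 120 N. Pads are 22 mm wide; open, the fingers measure 114 mm over their backs; the gripper's body (76 mm by 85 mm) begins 54 mm behind the grasp point. The pads swing forward as they close: fully open they stand 13 mm farther back than shut.
Start: joints at [-1.287, 0.411, -0.013, 1.596, 0.006, 1.134, -0.082], TCP at [215.377, 586.721, 231.297] pointing down, gripper open.
Joint ranges: [-2.95, 2.95], [-0.29, 1.99], [-1.47, 1.44], [0.14, 2.54], [-1.03, 4.17], [0.13, 1.85], [-2.86, 2.86]. Speed limits (rad/s): [2.39, 2.39, 3.01, 3.01, 3.14, 3.14, 3.14].

## Interface

Orientations are given as a rotation vector (axis times angle).
In Python, from rig import * gives the robot as it stands.
- The arm moves only by the tool move_arm, never from a script. Its argument "motion" is a list of rows, each a list of 6 numbers: the shift along the tool's x, y, z each as a share of 0.05 m, from -1 to 1, then the turn, a rotation vector about the tool's x, y, z each as a share of 4 degrees, from -1 to 1. A call has 1 to 12 rows; each row shifts and turns the commanded pose from where the row before left it, along the tool's axes as they then stand; what a row does not reach is not made up. A row lasts 1/10 s, in which the tool goes at most 50 mm and 8.59 degrees, less where a joint would pass 70% of its speed; a pose out of reach is approached as far as the arm can. A call with a number of a shift or a turn outside -1 to 1 is refused whole. A call with a gripper value outside its range is refused whole. "hand" is the opening, from -1 (shut) to 1 (fully open), set as the call begins (left out, the last holds). The fingers move at their own pace and stop on an object; the grip force is fixed at half the most. Time passes only in rows, so rows that do not move let the fingers close. It gives the time, the measured TCP pose, the force, the opening and the grip force at its end, in the units of the state.
- get_obs(): the state, without advancing time (a new reading comes with each control period).
- read_camera(name): name is "scene" or "top" or "wrist"; returns a dict with "img" (420x560x3 uint8, red, green, blue), "intrinsics" (3x3 intrinsics, pixels), "world_to_cam" (4x4, takes a point from world to camera coordinates); the wrist camera has in their place "tool_from_camera" (4x4, takes a point from camera to tool coordinates, whose origin is the TCP and whose axes are the flange's). Camera axes: x right, y down, z forward; pixel columns grow to the right and rows downward; lengths in mm; the calibration is good to about 2 mm. A picture is of the moment at which its call begins: read the wrist's pose just before it. There is no depth.
- job_done(): hands the job in; it is judged then, once.
The state is a dict: "t": time; "q": joint angles; "qvel": joint speeds; "effort": joint torques, N m; "tool_pos": TCP position; "ee_rot": TCP orientation; "wrist_force": force on the tool from outside, world axes, zero at the start; "ft_torque": the same for the moment, N m; "width": finger opening in mm; "grasp_force": force on a finger pad.
Only numpy, scipy, OpenCV 4.12 (cv2) and the standard library are available. Lean on these libraries where they do the work, as an engineer would, in place of code of your own. Each camera call takes 0.05 s, during which the arm holds its last target. There are 200 camera calls.

## Working session

There is one attempt and no reset: what is moved stays moved. The work goes in short steps, Python scripts to look and compute and a tool call to move; the robot and the scene stay as the last step left them, time stands still between calls to the robot, and variables do not carry over. Pictures are saved under pics/ and viewed, at most 10 in all, crops included, and the job is handed in when it is done.

Besides the shell and the picture viewer there is one more tool, called after "Emit:" in YAML: its name, and indented under it one key for each argument. move_arm: Moves the arm, as the interface text tells. Its arguments: {"type":"object","properties":{"motion":{"type":"array","items":{"type":"array","items":{"type":"number","minimum":-1,"maximum":1}}},"hand":{"type":"number"}},"required":["motion"]}

```bash
mkdir -p pics; ls; python3 - <<'E'
from rig import *
import cv2,numpy as np
o=get_obs();print(o['t'],o['tool_pos'],o['ee_rot'],o['width'])
for n in('top','scene'):
    c=read_camera(n);cv2.imwrite(f'pics/{n}0.png',c['img'][:,:,::-1]);print(n,c['intrinsics'].tolist(),np.round(c['world_to_cam'],4).tolist())
    np.savez(f'pics/{n}0.npz',**c)
E
```

```text
pics
0.0 [215.2326386  586.24092975 230.43906976] [-5.49704622e-01 -3.09292654e+00  2.53718168e-03] 85.56412609345965
top [[392.39002369289176, 0.0, 283.4810186783484], [0.0, 392.39002369289176, 213.7704984766658], [0.0, 0.0, 1.0]] [[-0.1354, -0.9908, -0.0055, 31.4686], [-0.9668, 0.1333, -0.2178, 572.2321], [0.2166, -0.0242, -0.976, 1023.6978], [0.0, 0.0, 0.0, 1.0]]
scene [[482.3876258434385, 0.0, 275.42250384482577], [0.0, 482.3876258434385, 206.8905270697489], [0.0, 0.0, 1.0]] [[-0.3179, 0.9481, 0.0048, 184.494], [0.5029, 0.1729, -0.8469, -191.3225], [-0.8038, -0.2668, -0.5317, 1842.7352], [0.0, 0.0, 0.0, 1.0]]
```

View pics/top0.png

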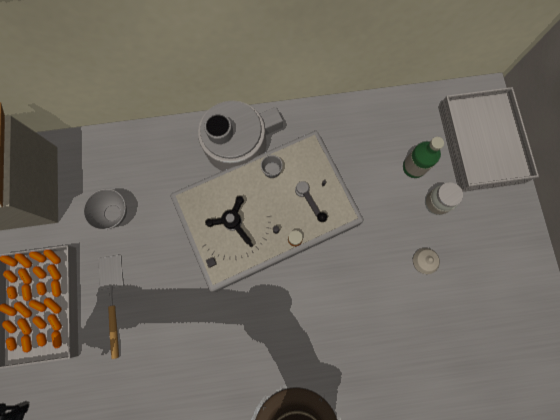

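View pics/scene0.png

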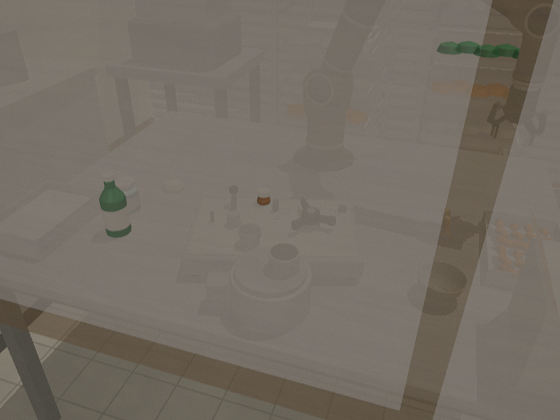

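```bash
cat > h.py <<'E'
import numpy as np,cv2
def ray(c,u,v,z):
    K=c['intrinsics'];T=c['world_to_cam'];R=T[:3,:3];t=T[:3,3]
    o=-R.T@t;d=R.T@np.linalg.solve(K,[u,v,1.]);return o+d*(z-o[2])/d[2]
def proj(c,p):
    q=c['world_to_cam']@np.append(p,1);q=c['intrinsics']@q[:3];return q[:2]/q[2]
E
python3 - <<'E'
from h import *
c=np.load('pics/top0.npz')
im=c['img'][120:300,160:370,::-1]
cv2.imwrite('pics/topc.png',cv2.resize(im,None,fx=3.3,fy=3.3,interpolation=cv2.INTER_CUBIC))
# deck outline corners (top)
for n,(u,v,z) in dict(hub=(232,218,110),tip=(252,245,101),studtop=(277,229,109),block=(211,262,87),piv=(302,188,104),ball=(322,217,124),pin=(324,183,95),tub=(295,237,115),cup=(272,167,118),cA=(172,195,73),cB=(317,132,73),cC=(361,216,73),cD=(212,288,73)).items(): print(n,ray(c,u,v,z).round(1))
E
```

```text
hub [568.   90.9 110. ]
tip [490.9  47.6 101. ]
studtop [522.7 -23.1 109. ]
block [462.9 161.   87. ]
piv [ 626.  -104.9  104. ]
ball [ 535.5 -143.4  124. ]
pin [ 634.4 -167.2   95. ]
tub [494.3 -66.7 115. ]
cup [691.4 -32.1 118. ]
cA [664.3 253.2  73. ]
cB [ 794.6 -174.6   73. ]
cC [ 533.8 -255.8   73. ]
cD [396.1 167.4  73. ]
```

View pics/topc.png

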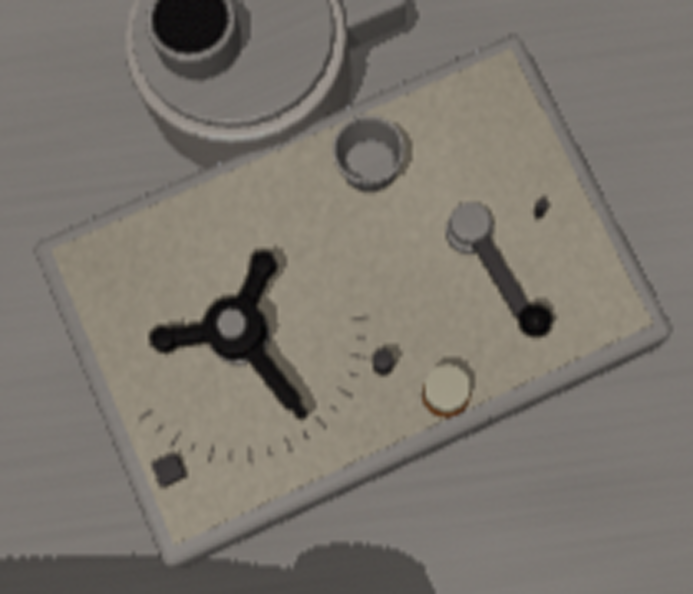

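The deck view is clear. In the 3.3x crop the hub is at (237,325), the pointer tip at (303,411), the round stud at (384,360) and the block at (168,468). The lever pivot is at (470,226) and its ball at (535,320). The slicer's yaw is about 18°, and the pointer has to turn about +39°. I'll shut the gripper and go above the pointer's clockwise side.

Emit:
move_arm:
  hand: -1
  motion:
    - [-0.73, -0.6, 0, 0, 0, 0]
    - [-0.73, -0.6, 0, 0, 0, 0]
    - [-0.73, -0.6, 0, 0, 0, 0]
    - [-0.73, -0.6, 0, 0, 0, 0]
    - [-0.73, -0.6, 0, 0, 0, 0]
    - [-0.73, -0.6, 0, 0, 0, 0]
    - [-0.73, -0.6, 0, 0, 0, 0]
    - [-0.73, -0.6, 0, 0, 0, 0]
    - [-0.73, -0.6, 0, 0, 0, 0]
    - [-0.73, -0.6, 0, 0, 0, 0]
    - [-0.73, -0.6, 0, 0, 0, 0]
    - [-0.73, -0.6, 0, 0, 0, 0]

```text
t: 1.3
tool_pos: [503.0, 96.1, 231.3]
ee_rot: [-0.549, -3.093, -0.0]
wrist_force: [0.6, -0.3, 0.4]
width: -0.4
grasp_force: 0.0
```

```bash
cat >> h.py <<'E'
from scipy.spatial.transform import Rotation as Ro
def wrist(name):
    from rig import get_obs,read_camera
    o=get_obs();c=dict(read_camera('wrist'))
    T=np.eye(4);T[:3,:3]=Ro.from_rotvec(o['ee_rot']).as_matrix();T[:3,3]=o['tool_pos']
    c['world_to_cam']=np.linalg.inv(T@c['tool_from_camera'])
    cv2.imwrite(f'pics/{name}.png',c['img'][:,:,::-1]);np.savez(f'pics/{name}.npz',**c)
    print(o['t'],o['tool_pos'].round(1),o['ee_rot'].round(3),o['width'],c['tool_from_camera'].round(3).tolist());return c
E
python3 -c "
from h import *
c=wrist('w1')
for p in [(567,92,101),(490,48,101),(523,-23,109)]:print(proj(c,np.array(p)))"
```

```text
1.3 [503.   96.1 231.3] [-0.549 -3.093 -0.   ] -0.3652128080151081 [[-0.0, -0.963, -0.269, 68.426], [1.0, -0.0, 0.0, -0.836], [-0.001, -0.269, 0.963, -142.861], [0.0, 0.0, 0.0, 1.0]]
[303.99257341 261.23451673]
[221.76601504 196.8426995 ]
[156.93511629 263.58272475]
```

View pics/w1.png

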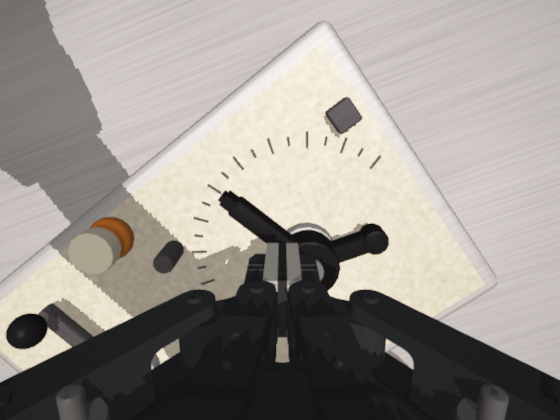

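The wrist view shows the pointer tip at (227,198), the stud's top at (163,264) and its foot near (176,246). The shut fingers hover near the hub. The predicted pixels match to within about 6 px, or 3 mm.

```bash
python3 -c "
from h import *
c=np.load('pics/w1.npz')
for u,v,z in [(227,199,101),(163,264,109),(174,249,73),(375,239,101)]:print(ray(c,u,v,z).round(1))"
```

```text
[493.1  51.3 101. ]
[525.1 -18.4 109. ]
[526.5 -20.8  73. ]
[568.3 154.8 101. ]
```

Emit:
move_arm:
  motion:
    - [0, 0, 0.7, 0, 0, 0]
    - [0, 0, 0.7, 0, 0, 0]
    - [0, 0, 0.7, 0, 0, 0]
    - [0, 0, 0.7, 0, 0, 0]
    - [0, 0, 0, 0, 0, 0]

```text
t: 1.85
tool_pos: [499.1, 97.3, 87.4]
ee_rot: [-0.548, -3.086, 0.006]
wrist_force: [-0.4, -0.2, 0.8]
width: -0.0
grasp_force: 0.0
```

Emit:
move_arm:
  motion:
    - [-0.084, -0.072, 0, 0, 0, 0]
    - [-0.084, -0.072, 0, 0, 0, 0]
    - [-0.084, -0.072, 0, 0, 0, 0]
    - [-0.084, -0.072, 0, 0, 0, 0]
    - [-0.084, -0.072, 0, 0, 0, 0]
    - [-0.084, -0.072, 0, 0, 0, 0]
    - [-0.084, -0.072, 0, 0, 0, 0]
    - [-0.084, -0.072, 0, 0, 0, 0]
    - [-0.084, -0.072, 0, 0, 0, 0]
    - [-0.084, -0.072, 0, 0, 0, 0]
    - [0, 0, 0, 0, 0, 0]
    - [0, 0, 0, 0, 0, 0]

```text
t: 3.05
tool_pos: [529.9, 48.6, 91.3]
ee_rot: [0.551, 3.092, -0.001]
wrist_force: [-0.8, -0.7, 0.3]
width: 0.0
grasp_force: 0.0
```

```bash
python3 -c "
from h import *
c=wrist('w2')
h=np.array([567,92,101.])
for a in (-111,-120,-130):
  a=np.radians(a);print(proj(c,h+92*np.array([np.cos(a),np.sin(a),0])))
print(proj(c,h),proj(c,np.array([525,-20.5,109])))"
```

```text
3.05 [529.9  48.6  91.3] [ 5.510e-01  3.092e+00 -1.000e-03] 0.001252328882319478 [[-0.0, -0.963, -0.269, 68.425], [1.0, -0.0, 0.0, -0.838], [-0.001, -0.269, 0.963, -142.861], [0.0, 0.0, 0.0, 1.0]]
[195.50706156 310.85486453]
[196.36171485 281.18676835]
[203.76937315 247.38622278]
[406.04636771 313.365649  ] [123.27787007 323.46243834]
```

View pics/w2.png

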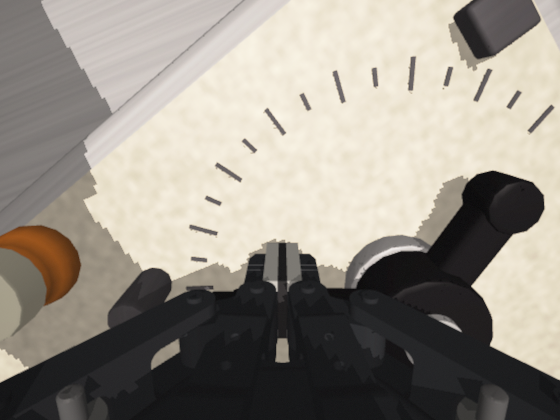

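The short arm's knob is at about (513,206) and the stud at (135,300). The pointer is behind the fingers, so I'll work out its angle from the knob.

```bash
python3 - <<'E'
from h import *
from rig import *
c=np.load('pics/w2.npz')
for u,v in [(513,206),(518,206)]:
  p=ray(c,u,v,110);d=p[:2]-[567,92];print(p.round(1),np.hypot(*d),np.degrees(np.arctan2(d[1],d[0]))-240)
c=read_camera('top');np.savez('pics/top1.npz',**c)
im=c['img'][120:300,160:370,::-1]
cv2.imwrite('pics/topc1.png',cv2.resize(im,None,fx=3.3,fy=3.3,interpolation=cv2.INTER_CUBIC))
E
```

```text
[529.5 139.6 110. ] 60.60447877769663 -111.80643993560716
[530.2 141.4 110. ] 61.59990574435149 -113.28152216808688
```

View pics/topc1.png

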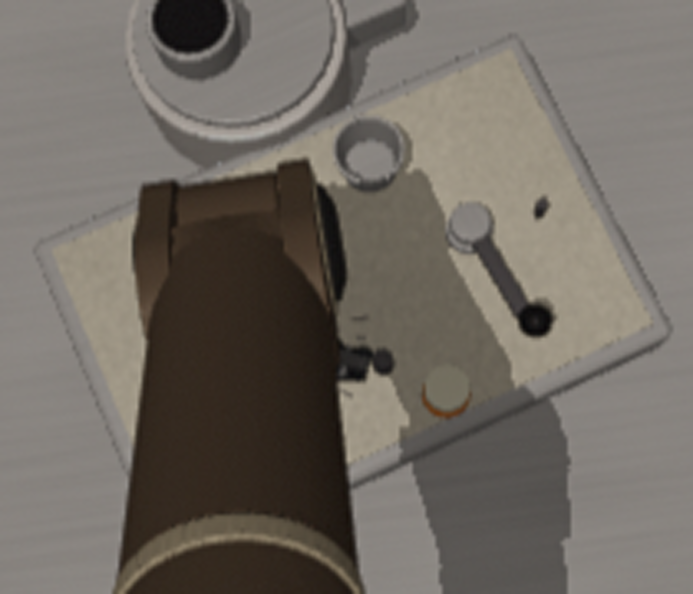

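The knob puts the pointer at about -112°, against -110.5° for the stud, which is inside the tolerance. I'll back off, rise and check.

Emit:
move_arm:
  motion:
    - [0.15, 0.05, 0, 0, 0, 0]
    - [0.3, 0.1, 0, 0, 0, 0]
    - [0, 0, -0.8, 0, 0, 0]
    - [0, 0, -0.8, 0, 0, 0]
    - [0, 0, -0.8, 0, 0, 0]
    - [0, 0, -0.6, 0, 0, 0]
    - [-0.45, -0.65, 0, 0, 0, 0]
    - [-0.45, -0.65, 0, 0, 0, 0]
    - [-0.45, -0.65, 0, 0, 0, 0]
    - [-0.45, -0.65, 0, 0, 0, 0]
    - [0, 0, 0, 0, 0, 0]
    - [0, 0, 0, 0, 0, 0]

```text
t: 4.35
tool_pos: [549.9, -88.3, 241.0]
ee_rot: [-0.552, -3.092, -0.001]
wrist_force: [-1.2, 0.9, -0.2]
width: -0.1
grasp_force: 0.0
```

```bash
python3 - <<'E'
from h import *
from rig import *
c=wrist('w3')
t=read_camera('top');np.savez('pics/top2.npz',**t)
a=cv2.resize(t['img'][120:300,160:370,::-1],(490,420),interpolation=cv2.INTER_CUBIC)
b=cv2.resize(c['img'][:,:,::-1],(300,225))
o=np.zeros((420,790,3),np.uint8);o[:,:490]=a;o[:225,490:]=b;cv2.imwrite('pics/m3.png',o)
E
```

```text
4.35 [549.9 -88.3 241. ] [-5.520e-01 -3.092e+00 -1.000e-03] -0.057386370855332575 [[-0.0, -0.963, -0.269, 68.425], [1.0, -0.0, 0.0, -0.838], [-0.001, -0.269, 0.963, -142.861], [0.0, 0.0, 0.0, 1.0]]
```

View pics/m3.png

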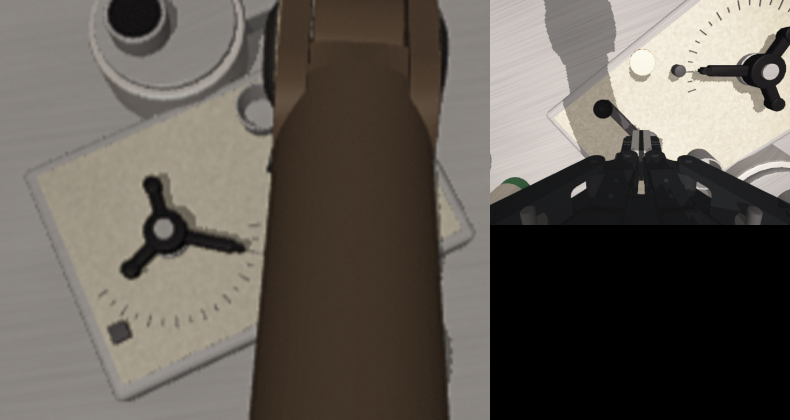

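The wrist inset shows the pointer aimed straight at the stud, with the lever's ball and bar clearly visible. I'll measure both numerically.

```bash
python3 - <<'E'
from h import *
c=dict(np.load('pics/w3.npz'));g=c['img'].max(2)
m=(g<60).astype(np.uint8)
n,l,s,ce=cv2.connectedComponentsWithStats(m)
for i in range(1,n):
  if 60<s[i,4]<30000: print(i,s[i],ce[i].round(1))
def fit(c,hub,z,mask,r0,r1,a0,w=15):
  v,u=np.nonzero(mask);P=np.array([ray(c,a,b,z)[:2] for a,b in zip(u,v)])-hub
  r=np.hypot(*P.T);a=np.degrees(np.arctan2(P[:,1],P[:,0]));k=(r>r0)&(r<r1)&(abs((a-a0+180)%360-180)<w);Q=P[k].mean(0);return k.sum(),np.degrees(np.arctan2(Q[1],Q[0]))
hub=np.array([567,92])
sub=m.copy();sub[:,:370]=0;sub[210:]=0
# hub axis from the wrist view: silver hub cap (z~deck+45)
for z in (110,):
  for a0 in(-111,9,129): print(a0,fit(c,hub,z,sub,35,68,a0))
t=dict(np.load('pics/top2.npz'));mt=(t['img'].max(2)<50).astype(np.uint8);mt[:, 262:]=0
for a0 in(-111,9,129): print('top',a0,fit(t,hub,110,mt,35,68,a0))
print('stud',[ray(c,(678-490)*1.867,70*1.867,109).round(1)],'ball',ray(c,(603-490)*1.867,109*1.867,124).round(1),np.degrees(np.arctan2(-20.5-92,525-567)))
E
```

```text
1 [ 388   50  172  158 7734] [503.  130.9]
2 [339 121  13  20 110] [343.1 128.8]
4 [ 193  186   68   42 1090] [212.9 203.1]
-111 (np.int64(858), np.float64(-111.95764689170038))
9 (np.int64(1055), np.float64(9.7289696766159))
129 (np.int64(944), np.float64(133.52802498383758))
top -111 (np.int64(65), np.float64(-112.62459488321565))
top 9 (np.int64(68), np.float64(11.997059412086573))
top 129 (np.int64(81), np.float64(129.9669001049581))
stud [array([522.8, -21.8, 109. ])] ball [ 536.3 -142.8  124. ] -110.47227951974192
```

The pointer stands at about -110°, with the stud at -110.5° to -111°. Next is the lever: I'll descend on its wheel side, then push.

Emit:
move_arm:
  motion:
    - [0, 0, 0.75, 0, 0, 0]
    - [0, 0, 0.75, 0, 0, 0]
    - [0, 0, 0.75, 0, 0, 0]
    - [0, 0, 0.75, 0, 0, 0]
    - [0, 0, 0, 0, 0, 0]
    - [0, 0, 0, 0, 0, 0]

```text
t: 5.05
tool_pos: [550.5, -87.4, 91.7]
ee_rot: [-0.547, -3.092, -0.0]
wrist_force: [0.0, 0.1, 0.4]
width: 0.2
grasp_force: 0.0
```

Emit:
move_arm:
  motion:
    - [-0.1, -0.115, 0, 0, 0, 0]
    - [-0.1, -0.115, 0, 0, 0, 0]
    - [-0.1, -0.115, 0, 0, 0, 0]
    - [-0.1, -0.115, 0, 0, 0, 0]
    - [-0.1, -0.115, 0, 0, 0, 0]
    - [-0.1, -0.115, 0, 0, 0, 0]
    - [-0.1, -0.115, 0, 0, 0, 0]
    - [-0.1, -0.115, 0, 0, 0, 0]
    - [0, 0, 0, 0, 0, 0]

```text
t: 5.95
tool_pos: [572.6, -147.5, 91.2]
ee_rot: [0.552, 3.092, -0.002]
wrist_force: [0.0, -0.8, -0.2]
width: -0.3
grasp_force: 0.0
```

Emit:
move_arm:
  motion:
    - [-0.088, -0.028, 0, 0, 0, 0]
    - [-0.088, -0.028, 0, 0, 0, 0]
    - [-0.088, -0.028, 0, 0, 0, 0]
    - [-0.088, -0.028, 0, 0, 0, 0]
    - [-0.088, -0.028, 0, 0, 0, 0]
    - [-0.088, -0.028, 0, 0, 0, 0]
    - [-0.088, -0.028, 0, 0, 0, 0]
    - [-0.088, -0.028, 0, 0, 0, 0]
    - [0, 0, 0, 0, 0, 0]

```text
t: 6.85
tool_pos: [602.3, -169.1, 91.3]
ee_rot: [0.55, 3.092, -0.001]
wrist_force: [-0.9, -0.4, 0.6]
width: -0.0
grasp_force: 0.1
```

Emit:
move_arm:
  motion:
    - [-0.038, 0.014, 0, 0, 0, 0]
    - [-0.038, 0.014, 0, 0, 0, 0]
    - [0, 0, 0, 0, 0, 0]

```text
t: 7.15
tool_pos: [605.0, -169.4, 91.3]
ee_rot: [-0.551, -3.092, 0.002]
wrist_force: [-3.3, -1.8, 2.7]
width: 0.3
grasp_force: 2.0
```

Emit:
move_arm:
  motion:
    - [-0.038, 0.014, 0, 0, 0, 0]
    - [0, 0, 0, 0, 0, 0]

```text
t: 7.35
tool_pos: [605.3, -169.4, 91.1]
ee_rot: [-0.551, -3.089, 0.002]
wrist_force: [-10.2, -1.0, 5.6]
width: -0.2
grasp_force: 5.0
```

The force has risen to 10 N with no further motion, so the lever is on its stop. I'll back off and rise.

Emit:
move_arm:
  motion:
    - [0, 0, 0, 0, 0, 0]
    - [0, 0, 0, 0, 0, 0]
    - [0.2, 0, 0, 0, 0, 0]
    - [0.3, 0, 0, 0, 0, 0]
    - [0, 0, -0.8, 0, 0, 0]
    - [0, 0, -0.8, 0, 0, 0]
    - [0, 0, -0.8, 0, 0, 0]
    - [0, 0, -0.8, 0, 0, 0]
    - [0.3, 0.8, 0, 0, 0, 0]
    - [0.3, 0.8, 0, 0, 0, 0]
    - [0, 0, 0, 0, 0, 0]
    - [0, 0, 0, 0, 0, 0]

```text
t: 8.55
tool_pos: [584.0, -72.2, 251.6]
ee_rot: [0.544, 3.093, 0.001]
wrist_force: [-1.1, -1.6, -0.0]
width: 0.3
grasp_force: 0.0
```

```bash
python3 - <<'E'
from h import *
c=wrist('w4')
P=np.array([628,-106,124])
for a in (-158,-100,-93):
  r=np.radians(a);print(a,proj(c,P+100*np.array([np.cos(r),np.sin(r),0])))
E
```

```text
8.55 [584.  -72.2 251.6] [5.440e-01 3.093e+00 1.000e-03] 0.2670564709326792 [[-0.0, -0.963, -0.269, 68.428], [1.0, -0.0, 0.0, -0.835], [-0.001, -0.269, 0.963, -142.863], [0.0, 0.0, 0.0, 1.0]]
-158 [176.1012161  165.68261515]
-100 [147.93917308 271.70045792]
-93 [152.65417186 284.15319508]
```

View pics/w4.png

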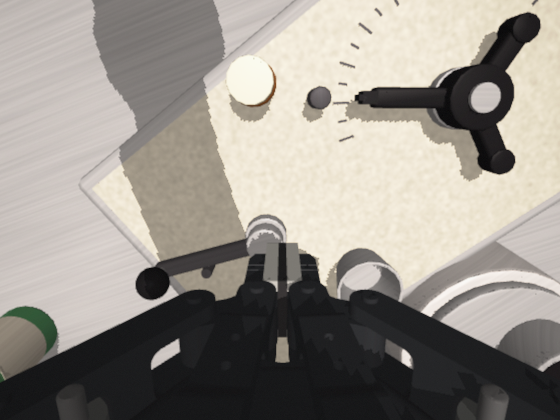

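The lever's ball is at (153,283), exactly where -93° (1.2 rad) predicts it, with the bar against its pin. The pointer line runs from (488,97) to (360,97) and meets the stud at (319,97). The loose things are undisturbed and the gripper is clear.

```bash
python3 -c "
from rig import *
print(job_done())"
```

```text
the job is handed in; nothing more can be done
None
```

The job is handed in: by the last camera check the pointer sits on the round stud and the clamp lever is home against its stop pin. The loose things I could see are where they stood, and the gripper is clear of everything; `job_done()` returned no verdict.

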